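Find the full ferrule tin by its weight

ROBOT

A 6-joint arm with a two-finger parallel gripper is mounted at the origin on a cart in front of the work surface, level with it; the furniture and walls round the work are solid. World frame = base frame: x ahead of the robot, y to its left, z up, the work surface at z = 0. Lengths are in mm, angles in rad, forces in N, time in s.
With the tool pointing down it reaches from about 275 to 750 mm from the base axis. Payload 10.2 kg.
Tool frame: the origin (TCP) lies between the finger pads; the fingertips stand 11 mm ahead of it and the grasp point (between the pads) lies 8 mm behind it; z points along the fingers, y is the line along which they close (so a half turn about z gives the same grasp; the last joint's range is limited). The gripper opens to 85 mm and grips with 20 to 120 N. Pads are 22 mm wide; open, the fingers measure 114 mm over their backs; the gripper's body (76 mm by 85 mm) begins 54 mm behind the grasp point. The pads swing forward as they close: fully open they stand 13 mm farther back than shut.
Start: joints at [-1.401, 0.313, 1.498, -0, 1.331, -0.223], TCP at [200.946, -485.028, 242.294] pointing down, gripper open.
Joint ranges: [-2.94, 2.94], [-0.97, 2.17], [0.19, 2.56], [-1.23, 4.37], [0.02, 3.11], [-2.88, 2.88]. Speed limits (rad/s): [2.39, 2.39, 3.01, 3.14, 3.14, 3.14].

INTERFACE

Orientations are given as a unit quaternion [w, x, y, z].
In Python, from rig import sense, eyes, finish_job gives the robot as it stands.
- The arm moves only by the shell command python3 -m jog 'ROWS' [FORCE]. ROWS is JSON, a list of rows, each a list of 7 numbers: the shift along the tool's x, y, z in m, then the turn, a rotation vector about the tool's x, y, z in rad, then the finger opening in m, from 0 to 0.0854. In form: [[dx, dy, dz, rx, ry, rz, gripper], ...]. A call has 1 to 5 rows; each row shifts and turns the commanded pose from where the row before left it, along the tool's axes as they then stand; what a row does not reach is not made up. A row lasts 1/10 s, in which the tool goes at most 50 mm and 8.59 degrees, less where a joint would pass 70% of its speed; a pose out of reach is approached as far as the arm can. A call is refused whole if a number of a shift passes 0.05 or a number of a turn 0.15, either way. A call with a gripper value outside its range is refused whole. The fingers move at their own pace and stop on an object; FORCE is the grip in N (left out, the last holds). Time passes only in rows, so rows that do not move let the fingers close. It gives the time, the measured TCP pose, the force, the opening and the grip force at its end, in the units of the state.
- sense(): the state, without advancing time (a new reading comes with each control period).
- eyes.capture(name): name is "side" or "top" or "wrist"; returns the picture (480x640x3 uint8, red, green, blue); there is no depth.
- eyes.calibration(name): a dict with "fx", "fy", "cx", "cy" (pixels), "cam_to_world" (4x4, takes a point from camera to world coordinates); the wrist camera has in their place "mount" (4x4, takes a point from camera to tool coordinates, whose origin is the TCP and whose axes are the flange's). Camera axes: x right, y down, z forward; pixel columns grow to the right and rows downward; lengths in mm; the calibration is good to about 2 mm. A picture is of the moment at which its call begins: read the wrist's pose just before it. calibration takes no time and is no camera call.
- finish_job(): hands the job in; it is judged then, once.
The state is a dict: "time_s": time; "joints": joint angles; "dq": joint speeds; "tau": joint torques, N m; "eef_pos": TCP position; "ee_rot": TCP orientation; "force": force on the tool from outside, world axes, zero at the start; "wrist_torque": the same for the moment, N m; "grip_width": opening from 0.0 (shut) to 1.0 (fully open); "grip_force": force on a finger pad.
Only numpy, scipy, OpenCV 4.12 (cv2) and the standard library are available. Lean on these libraries where they do the work, as an engineer would, in place of code of your own. Each camera call takes 0.05 s, during which the arm holds its last target. There are 200 camera calls.

TASK

The three closed ferrule tins look alike and stand in a rack under a sprung hold-down bar. Press the bar's pedal down until it clicks and stays down by itself, then heft the tins to find the heaviest, leaving the two lighter ones standing in seats of the rack. Finish while still holding the heaviest tin up, upright in the gripper and at least 15 cm above the worktop; do not tip any tin over or disturb the things round the rack.

Things in the scene. Friction and masses are not known exactly. Their poses are not given: they have to be found in the camera images.
- rack: Low grey tin rack, 106 x 296 mm, fixed to the worktop. Origin on the worktop under the middle seat; y runs along the row of seats, -x is the pedal's side, towards the robot. Deck top 18 mm above the worktop, deck x = -41..41 mm. Three round seats 55 mm across, 6 mm deep at y = -88, 0, 88 mm, floor at 12 mm. Shaft along y at x = -50 mm, 22 mm above the worktop, in blocks 30 mm high.
- clamp (a joint): Angle (rad) of hold-down bar and pedal, one steel part on the shaft. 0 = shut, held by a spring: the bar crosses 1.5 mm above the fronts of the lids. Past about 0.72 the detent drives it on to its stop at 1.05, where it stays; then the bar stands at x = -58 mm of the rack, 65 mm above the worktop. Pressing straight down 45 mm in front of the shaft takes about 3 to 6 N.
- pedal (a point): Point on the pedal's upper face, 66 mm from the shaft. The pedal is a steel plate 34 mm wide, 80 mm long, with a ribbed rubber pad, in mid-rack on the robot's side. Shut, it rises towards the robot at 52 deg above level; open it points 8 deg below level. Its face 45 mm in front of the shaft is at first about 85 mm above the worktop, finally about 20 mm.
- tin_1: One of three identical round closed tins with screw lids, 52 mm across, 32 mm high (to the fingers solid 50 mm across in the lowest 22 mm: grip there, fingertips a few mm above the deck). Origin at the centre of the underside, z up. In any of the seats. One tin is full, 0.36 to 0.44 kg; the other two weigh 0.06 to 0.20 kg.
- tin_2: One of the three identical tins, as tin_1.
- tin_3: One of the three identical tins, as tin_1.
- seat_left (a point): Centre of the floor of the seat at y = +88 mm of the rack (at the robot's left).
- seat_middle (a point): Centre of the floor of the middle seat.
- seat_right (a point): Centre of the floor of the seat at y = -88 mm of the rack.
- reagent_small: Bystander: small brown bottle, 44 mm across, 86 mm high, behind the rack. Origin under its centre.
- column_1: Bystander: thin metal column lying behind the rack, 18 x 178 x 16 mm. Origin under its centre.
- spanner_1: Bystander: open-ended spanner lying right of the pedal, 29 x 129 x 7 mm. Origin under its centre.
- forceps: Bystander: thin forceps lying left of the pedal, 12 x 135 x 10 mm. Origin under its centre.
- timer: Bystander: small white timer, 58 x 66 x 18 mm, to the right. Origin under its centre.
- screwdriver: Bystander: yellow-handled screwdriver, 185 mm long, in front at the right. Origin under its centre.
- petri_dish: Bystander: shallow glass dish, 62 mm across, 14 mm high, to the left. Origin under its centre.
There are look-alikes about, which are no part of the job. Leave any blue or purple look-alike of the tin_2 alone.

How it is judged (in metres and radians):
On the way:
1. the pedal is pressed down and the detent holds the bar open by itself, untouched, while the tins still stand in their seats (value of joint clamp above 0.98 rad and contact force between the fingers and rack below 0.3 N and z of each of tin_1, tin_2, tin_3 in the frame of rack below 0.016 m), for 0.2 s.
At the end, for the whole second after the job is handed in: One tin is held still in the fingers, underside 145 mm or more above the worktop, within 20 deg of upright; the bar still stands open; the other two, let go, stand flat in a seat each, within 6 mm of its centre, and neither is the heavy one (each presses on the rack with less than 2.7 N) (value of joint clamp above 0.98 rad and ((height (world z) of tin_1 above 0.145 m and angle between tin_1's own z axis and vertical below 0.35 rad and linear speed of tin_1 below 0.05 m/s and contact force between the fingers and tin_1 above 2 N and contact force between rack and tin_1 below 0.1 N and angle between each of tin_2, tin_3's own z axis and vertical below 0.08 rad and z of each of tin_2, tin_3 in the frame of rack below 0.0145 m and contact force between the fingers and tin_2 below 0.3 N and contact force between rack and tin_2 below 2.7 N and (horizontal distance between tin_2 and seat_left below 0.006 m or horizontal distance between tin_2 and seat_middle below 0.006 m or horizontal distance between tin_2 and seat_right below 0.006 m) and contact force between the fingers and tin_3 below 0.3 N and contact force between rack and tin_3 below 2.7 N and (horizontal distance between tin_3 and seat_left below 0.006 m or horizontal distance between tin_3 and seat_middle below 0.006 m or horizontal distance between tin_3 and seat_right below 0.006 m)) or (angle between each of tin_1, tin_3's own z axis and vertical below 0.08 rad and z of each of tin_1, tin_3 in the frame of rack below 0.0145 m and contact force between the fingers and tin_1 below 0.3 N and contact force between rack and tin_1 below 2.7 N and (horizontal distance between tin_1 and seat_left below 0.006 m or horizontal distance between tin_1 and seat_middle below 0.006 m or horizontal distance between tin_1 and seat_right below 0.006 m) and height (world z) of tin_2 above 0.145 m and angle between tin_2's own z axis and vertical below 0.35 rad and linear speed of tin_2 below 0.05 m/s and contact force between the fingers and tin_2 above 2 N and contact force between rack and tin_2 below 0.1 N and contact force between the fingers and tin_3 below 0.3 N and contact force between rack and tin_3 below 2.7 N and (horizontal distance between tin_3 and seat_left below 0.006 m or horizontal distance between tin_3 and seat_middle below 0.006 m or horizontal distance between tin_3 and seat_right below 0.006 m)) or (angle between each of tin_1, tin_2's own z axis and vertical below 0.08 rad and z of each of tin_1, tin_2 in the frame of rack below 0.0145 m and contact force between the fingers and tin_1 below 0.3 N and contact force between rack and tin_1 below 2.7 N and (horizontal distance between tin_1 and seat_left below 0.006 m or horizontal distance between tin_1 and seat_middle below 0.006 m or horizontal distance between tin_1 and seat_right below 0.006 m) and contact force between the fingers and tin_2 below 0.3 N and contact force between rack and tin_2 below 2.7 N and (horizontal distance between tin_2 and seat_left below 0.006 m or horizontal distance between tin_2 and seat_middle below 0.006 m or horizontal distance between tin_2 and seat_right below 0.006 m) and height (world z) of tin_3 above 0.145 m and angle between tin_3's own z axis and vertical below 0.35 rad and linear speed of tin_3 below 0.05 m/s and contact force between the fingers and tin_3 above 2 N and contact force between rack and tin_3 below 0.1 N))); the arm keeps its last pose, push and grip.
It fails at once if a tin is tipped over (more than 35 deg) (angle between any of tin_1, tin_2, tin_3's own z axis and vertical above 0.6 rad).
It fails at once if a bystander is moved by more than 15 mm (distance of any of reagent_small, column_1, spanner_1, forceps, timer, screwdriver, petri_dish from where it was at the start of the episode above 0.015 m).
It also fails if it takes over 58 s, if anything falls off the work surface, if the arm or the gripper's body presses on something with over 40 N, if the wrist force passes 120 N, or if a joint passes its speed limit or range.

## Working session

There is one attempt and no reset: what is moved stays moved. The work goes in short steps, Python scripts to look and compute and a shell command to move; the robot and the scene stay as the last step left them, time stands still between calls to the robot, and variables do not carry over. Pictures are saved under pics/ and viewed, at most 10 in all, crops included, and the job is handed in when it is done.

```bash
mkdir -p pics; ls; python3 - <<'E'
from rig import sense, eyes
import cv2, numpy as np
s=sense(); print({k:np.round(v,3).tolist() for k,v in s.items()})
for n in("top","side"):
    im=eyes.capture(n); cv2.imwrite(f"pics/{n}0.png",im[:,:,::-1]); c=eyes.calibration(n); print(n,{k:np.round(v,4).tolist() for k,v in c.items()})
print(eyes.calibration("wrist"))
E
```

```text
pics
{'time_s': 0.0, 'joints': [-1.401, 0.313, 1.498, 0.0, 1.331, -0.223], 'dq': [0.002, 0.003, -0.002, -0.001, -0.002, 0.001], 'tau': [-0.0, -41.226, -25.974, -0.0, 0.004, 0.0], 'eef_pos': [200.908, -484.774, 241.725], 'ee_rot': [-0.001, 0.981, 0.195, 0.0], 'force': [0.419, -0.11, -0.529], 'wrist_torque': [-0.027, -0.017, -0.011], 'grip_force': 0.0, 'grip_width': 0.997}
top {'fx': 446.1563, 'fy': 446.1563, 'cx': 327.6507, 'cy': 238.1828, 'cam_to_world': [[-0.0047, -0.9837, 0.1797, 370.4913], [-0.9999, 0.0076, 0.0151, 6.7383], [-0.0162, -0.1796, -0.9836, 1055.0326], [0.0, 0.0, 0.0, 1.0]]}
side {'fx': 438.6553, 'fy': 438.6553, 'cx': 324.6259, 'cy': 241.355, 'cam_to_world': [[-0.8722, -0.3039, 0.3832, 113.9608], [-0.489, 0.5277, -0.6946, 832.2834], [0.0089, -0.7932, -0.6089, 761.1241], [0.0, 0.0, 0.0, 1.0]]}
{'fx': 423.4573777279312, 'fy': 423.4573777279312, 'cx': 315.84057247910647, 'cy': 243.27698125587165, 'mount': array([[-9.64814998e-04, -9.47193890e-01, -3.20659951e-01,
         8.27655203e+01],
       [ 9.99999383e-01, -7.37083493e-04, -8.31576939e-04,
         2.58524110e-01],
       [ 5.51311438e-04, -3.20660556e-01,  9.47194016e-01,
        -1.32229469e+02],
       [ 0.00000000e+00,  0.00000000e+00,  0.00000000e+00,
         1.00000000e+00]])}
```

View pics/top0.png

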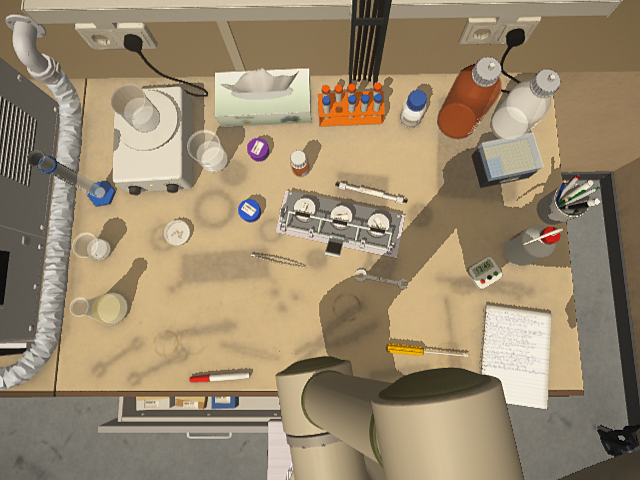

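View pics/side0.png

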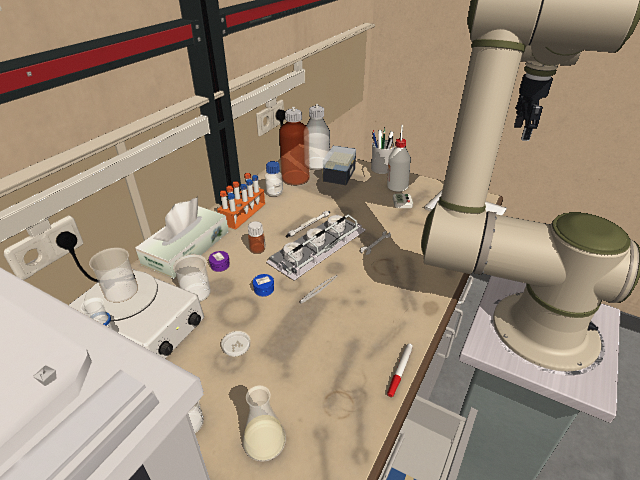

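The top view shows the rack at about px (278–405, 190–255), with tins near (306,208), (342,215) and (379,221) and the pedal near (334,247). A blue decoy sits at (249,210) and a purple one at (257,148). I'll zoom in to get precise points.

```bash
cat > h.py <<'E'
import numpy as np
from rig import sense, eyes
from scipy.spatial.transform import Rotation as R
def toolT(s):
    T=np.eye(4); T[:3,:3]=R.from_quat(np.roll(s["ee_rot"],-1)).as_matrix(); T[:3,3]=s["eef_pos"]; return T
def cam(n,s=None):
    c=eyes.calibration(n); return c,(toolT(s)@c["mount"] if n=="wrist" else c["cam_to_world"])
def px2w(n,u,v,z,s=None):
    c,T=cam(n,s); d=T[:3,:3]@[(u-c["cx"])/c["fx"],(v-c["cy"])/c["fy"],1]; p=T[:3,3]
    return p+d*(z-p[2])/d[2]
def w2px(n,P,s=None):
    c,T=cam(n,s); q=np.linalg.inv(T)@np.append(P,1); return c["fx"]*q[0]/q[2]+c["cx"],c["fy"]*q[1]/q[2]+c["cy"]
def togo(target,yaw,s):
    # tool-down, tool-frame shift in m to a world target and turn about tool z; yaw = world yaw of tool x axis
    T=toolT(s); d=T[:3,:3].T@(np.array(target)-T[:3,3])/1000
    return np.round(d,4)
E
python3 - <<'E'
import cv2
im=cv2.imread("pics/top0.png")[180:265,265:415]
cv2.imwrite("pics/topz.png",cv2.resize(im,None,fx=5.3,fy=5.3,interpolation=cv2.INTER_CUBIC))
E
```

```text
(no output)
```

View pics/topz.png

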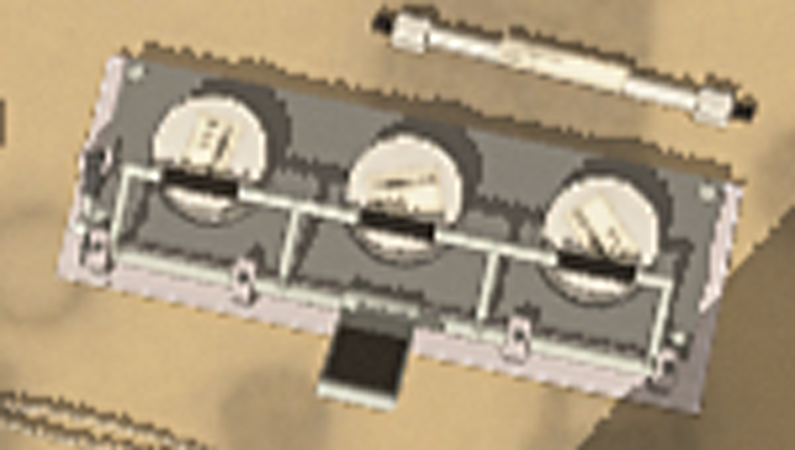

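The zoomed crop shows lid centres at about (211,152), (405,192) and (604,233), the rack's far corners at (115,55) and (740,180), its near corners at (60,275) and (698,410), and the pedal's lip at (357,397). Next I'll convert these to world coordinates and check the spacing.

```bash
python3 - <<'E'
from h import *
f=lambda x,y:(265+(x+.5)/5.3-.5,180+(y+.5)/5.3-.5)
L=[px2w("top",*f(*p),44) for p in((211,152),(405,192),(604,233))]
for p in L: print(np.round(p,1))
print([np.linalg.norm(L[i+1]-L[i]) for i in(0,1)])
v=L[0]-L[2]; th=np.arctan2(v[1],v[0])-np.pi/2; print("rack yaw",th)
m=sum(L)/3;ex=np.array([np.cos(th),np.sin(th),0]);ey=np.array([-np.sin(th),np.cos(th),0]);print("mid",m)
for n,p,z in(("fl",(115,55),5),("fr",(740,180),5),("nl",(60,275),5),("nr",(698,410),5),("lip",(357,397),112)):
    q=px2w("top",*f(*p),z)-m; print(n,round(q@ex,1),round(q@ey,1))
s=sense();T=toolT(s);print(T.round(3))
# forceps, spanner nearest points
for p in((200,445),):print(px2w("top",*f(*p),5))
E
```

```text
[626.6  76.2  44. ]
[607.8  -9.   44. ]
[588.7 -95.7  44. ]
[np.float64(87.28274577445364), np.float64(88.72065487277115)]
rack yaw -0.2170667260489776
mid [607.69620208  -9.49809548  44.        ]
fl 44.8 146.0
fr 46.1 -146.0
nl -61.1 147.0
nr -61.7 -146.7
lip -102.7 -0.4
[[ 9.24000e-01  3.83000e-01 -0.00000e+00  2.00903e+02]
 [ 3.83000e-01 -9.24000e-01  1.00000e-03 -4.84794e+02]
 [ 0.00000e+00 -1.00000e-03 -1.00000e+00  2.41775e+02]
 [ 0.00000e+00  0.00000e+00  0.00000e+00  1.00000e+00]]
[501.65530706  83.18337505   5.        ]
```

```bash
python3 -m jog '[[0,0,0.018,0,0,0.122,0],[0,0,0.018,0,0,0.122,0],[0,0,0.018,0,0,0.122,0],[0,0,0.018,0,0,0.122,0],[0,0,0.018,0,0,0.122,0]]' 60
python3 -m jog '[[0.0166,-0.046,0,0,0,0,0],[0.0166,-0.046,0,0,0,0,0],[0.0166,-0.046,0,0,0,0,0],[0.0166,-0.046,0,0,0,0,0],[0.0166,-0.046,0,0,0,0,0]]'
python3 -m jog '[[0.0166,-0.046,0,0,0,0,0],[0.0166,-0.046,0,0,0,0,0],[0.0166,-0.046,0,0,0,0,0],[0.0166,-0.046,0,0,0,0,0],[0.0166,-0.046,0,0,0,0,0]]'
python3 - <<'E'
from h import *
s=sense();T=toolT(s);print(s["joints"],T.round(3),togo([514.9,11,150],0,s))
E
```

```text
time_s: 0.6
eef_pos: [200.9, -484.8, 151.3]
ee_rot: [-0.0, 0.994, -0.111, -0.0]
force: [-0.4, 0.3, -0.1]
grip_width: 0.144
grip_force: 0.0
time_s: 1.1
eef_pos: [332.1, -276.5, 152.2]
ee_rot: [-0.0, 0.994, -0.109, -0.0]
force: [0.6, 0.7, -0.6]
grip_width: 0.001
grip_force: 0.0
time_s: 1.6
eef_pos: [462.8, -69.6, 152.3]
ee_rot: [0.0, 0.994, -0.108, -0.0]
force: [0.5, -1.1, -0.7]
grip_width: -0.002
grip_force: 0.0
[-4.00340511e-01  2.86215177e-01  1.78756965e+00 -5.57912539e-05
  1.06790452e+00  1.38764339e+00] [[ 9.77000e-01 -2.15000e-01 -0.00000e+00  4.62830e+02]
 [-2.15000e-01 -9.77000e-01 -0.00000e+00 -6.95940e+01]
 [-0.00000e+00  0.00000e+00 -1.00000e+00  1.52262e+02]
 [ 0.00000e+00  0.00000e+00  0.00000e+00  1.00000e+00]] [ 0.0335 -0.0899  0.0023]
```

```bash
python3 -m jog '[[0.0166,-0.044,0,0,0,0,0],[0.0166,-0.044,0,0,0,0,0],[0,0,0,0,0,0,0]]'
python3 - <<'E'
from h import *
import cv2
s=sense();print(toolT(s)[:3,3],togo([514.9,11,150],0,s))
im=eyes.capture("wrist");cv2.imwrite("pics/w1.png",im[:,:,::-1])
m=np.array([607.7,-9.5,0]);th=-.217;ex=np.array([np.cos(th),np.sin(th),0]);ey=np.array([-np.sin(th),np.cos(th),0])
for y in(88,0,-88):print(np.round(w2px("wrist",m+ey*y+[0,0,44],s)))
E
```

```text
time_s: 1.9
eef_pos: [515.0, 11.2, 151.9]
ee_rot: [-0.0, 0.994, -0.106, 0.0]
force: [-0.0, -0.1, -0.2]
grip_width: -0.001
grip_force: 0.0
[515.00145126  11.19553448 151.90294169] [-0.0001  0.0002  0.0019]
[151.  75.]
[317.  76.]
[484.  76.]
```

View pics/w1.png

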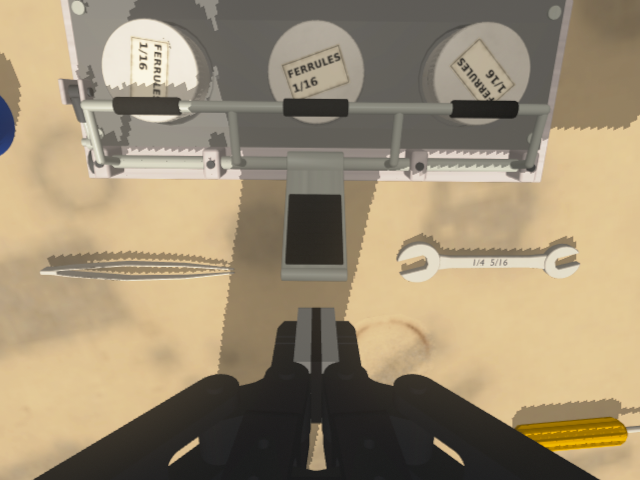

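The lids appear about 5 px above my prediction, at (153,69), (316,71) and (480,71), so the rack is about 2 mm farther away. The pedal is centred at u≈316, which lines up with the closed fingers. Pressing now.

```bash
python3 -m jog '[[0.006,0,0.045,0,0,0,0],[0,0,0.02,0,0,0,0],[0,0,0.02,0,0,0,0],[0,0,0.01,0,0,0,0]]'
python3 -m jog '[[0,0,0.01,0,0,0,0],[0,0,0.005,0,0,0,0],[0,0,0.005,0,0,0,0],[0,0,0,0,0,0,0]]'
```

```text
time_s: 2.35
eef_pos: [518.5, 4.9, 56.2]
ee_rot: [-0.0, 0.994, -0.109, -0.001]
force: [-0.4, 0.7, 4.0]
grip_width: -0.002
grip_force: 1.7
time_s: 2.75
eef_pos: [519.2, 5.8, 36.9]
ee_rot: [-0.0, 0.994, -0.108, -0.0]
force: [-0.7, -0.5, 0.5]
grip_width: 0.002
grip_force: 0.0
```

```bash
python3 -m jog '[[0,0,-0.04,0,0,0,0.0],[0,0,-0.05,0,0,0,0.065],[0,0,-0.03,0,0,0,0.065],[0,0,0,0,0,0,0.065],[0,0,0,0,0,0,0.065]]'
python3 - <<'E'
from h import *
import cv2
s=sense();print(toolT(s).round(3),s["force"],s["grip_width"])
im=eyes.capture("wrist");cv2.imwrite("pics/w2.png",im[:,:,::-1])
m=np.array([607.7,-9.5,0]);th=-.217;ex=np.array([np.cos(th),np.sin(th),0]);ey=np.array([-np.sin(th),np.cos(th),0])
for y in(88,0,-88):print(np.round(w2px("wrist",m+ey*y+[0,0,44],s)))
E
```

```text
time_s: 3.25
eef_pos: [519.4, 5.9, 157.6]
ee_rot: [0.0, 0.994, -0.108, 0.001]
force: [0.5, -0.9, -0.1]
grip_width: 0.677
grip_force: 0.0
[[ 9.77000e-01 -2.15000e-01  1.00000e-03  5.19423e+02]
 [-2.15000e-01 -9.77000e-01 -0.00000e+00  5.87100e+00]
 [ 1.00000e-03  0.00000e+00 -1.00000e+00  1.57576e+02]
 [ 0.00000e+00  0.00000e+00  0.00000e+00  1.00000e+00]] [ 0.49872599 -0.86449869 -0.12151862] 0.6765417623968307
[147.  87.]
[308.  87.]
[470.  87.]
```

View pics/w2.png

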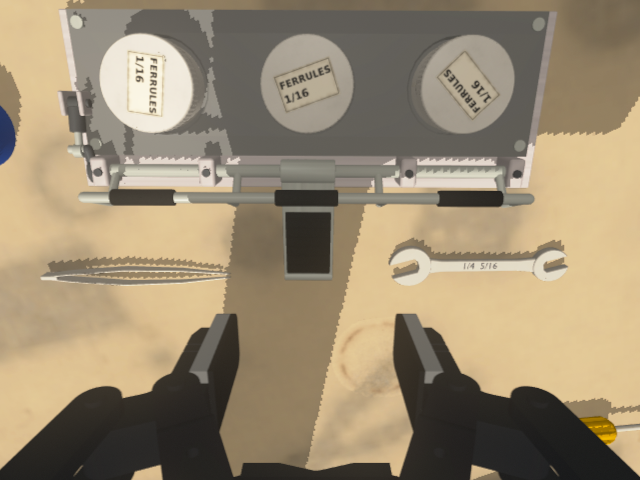

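The bar now lies open, at row ≈198 in front of the deck, and all three tins are still in place, with lids at (148,83), (307,83) and (467,84). I'll move over the middle tin, descend and grip it.

```bash
python3 -m jog '[[0.045,-0.002,0,0,0,0,0.065],[0.046,-0.002,0,0,0,0,0.065],[0,0,0.04,0,0,0,0.065],[0,0,0.03,0,0,0,0.065],[0,0,0,0,0,0,0.065]]'
python3 - <<'E'
from h import *
s=sense();print(s["eef_pos"],togo([609.2,-9.8,31],0,s),s["force"])
E
```

```text
time_s: 3.8
eef_pos: [606.3, -9.3, 81.7]
ee_rot: [-0.001, 0.994, -0.108, -0.005]
force: [0.0, 0.4, -0.4]
grip_width: 0.763
grip_force: 0.0
[606.32805962  -9.31414559  81.67060874] [ 0.0035 -0.0001  0.0506] [ 0.0448697   0.3716505  -0.35297599]
```

```bash
python3 -m jog '[[0.002,0,0.015,0,0,0,0.065],[0,0,0.015,0,0,0,0.065],[0,0,0.010,0,0,0,0.065],[0,0,0,0,0,0,0.065],[0,0,0,0,0,0,0.065]]'
python3 - <<'E'
from h import *
s=sense();print(s["eef_pos"],togo([609.2,-9.8,31],0,s),s["force"],toolT(s)[:3,2])
E
```

```text
time_s: 4.3
eef_pos: [611.3, -10.3, 47.7]
ee_rot: [0.0, 0.994, -0.108, 0.0]
force: [1.0, -0.4, 0.6]
grip_width: 0.764
grip_force: 0.0
[611.28679697 -10.26726528  47.66478957] [-0.0021 -0.      0.0167] [ 0.9795569  -0.39965862  0.61394339] [ 5.08936852e-04 -1.25827977e-04 -9.99999863e-01]
```

```bash
python3 -m jog '[[0,0,0.010,0,0,0,0.065],[0,0,0.006,0,0,0,0.065],[0,0,0,0,0,0,0.065],[0,0,0,0,0,0,0.065]]'
python3 -m jog '[[0,0,0,0,0,0,0.040],[0,0,0,0,0,0,0.040],[0,0,0,0,0,0,0.040],[0,0,0,0,0,0,0.040]]' 40
```

```text
time_s: 4.7
eef_pos: [611.1, -10.3, 31.2]
ee_rot: [-0.0, 0.994, -0.108, -0.0]
force: [0.2, 0.1, 0.8]
grip_width: 0.765
grip_force: 0.0
time_s: 5.1
eef_pos: [611.5, -10.3, 32.0]
ee_rot: [0.0, 0.994, -0.108, 0.001]
force: [-1.3, -0.7, 4.7]
grip_width: 0.565
grip_force: 41.6
```

```bash
python3 -m jog '[[0,0,-0.01,0,0,0,0.040],[0,0,-0.02,0,0,0,0.040],[0,0,-0.02,0,0,0,0.040],[0,0,0,0,0,0,0.040],[0,0,0,0,0,0,0.040]]'
for i in 1 2 3; do python3 -m jog '[[0,0,0,0,0,0,0.040]]'; done | grep -E "^force|eef|width"
```

```text
time_s: 5.6
eef_pos: [610.9, -10.2, 80.9]
ee_rot: [-0.0, 0.994, -0.108, -0.0]
force: [0.2, 0.2, -2.6]
grip_width: 0.56
grip_force: 41.6
eef_pos: [610.4, -10.1, 80.1]
force: [-0.6, -0.5, -1.9]
grip_width: 0.562
eef_pos: [610.6, -10.2, 80.2]
force: [0.2, 0.1, -1.6]
grip_width: 0.564
eef_pos: [610.8, -10.2, 80.6]
force: [-1.0, 1.2, -2.4]
grip_width: 0.567
```

About 2.1 N, so this is a light tin. I'll set it back in its seat.

```bash
python3 -m jog '[[0,0,0.02,0,0,0,0.040],[0,0,0.015,0,0,0,0.040],[0,0,0.01,0,0,0,0.040],[0,0,0.0045,0,0,0,0.040],[0,0,0,0,0,0,0.040]]'
python3 -m jog '[[0,0,0,0,0,0,0.065],[0,0,0,0,0,0,0.065],[0,0,0,0,0,0,0.065]]'
python3 -m jog '[[0,0,-0.02,0,0,0,0.065],[0,0,-0.03,0,0,0,0.065],[0,0,-0.04,0,0,0,0.065],[0,0,-0.03,0,0,0,0.065],[0,0,0,0,0,0,0.065]]'
python3 - <<'E'
from h import *
s=sense();m=np.array([611,-10,152]);th=-.217;ey=np.array([-np.sin(th),np.cos(th),0])
print(s["eef_pos"],togo(m+88*ey,0,s),togo(m-88*ey,0,s))
E
```

```text
time_s: 6.4
eef_pos: [611.1, -10.2, 32.1]
ee_rot: [0.0, 0.994, -0.108, -0.0]
force: [-1.2, -0.0, -0.7]
grip_width: 0.563
grip_force: 41.8
time_s: 6.7
eef_pos: [611.3, -10.3, 32.0]
ee_rot: [0.0, 0.994, -0.108, 0.0]
force: [0.7, -0.5, 0.5]
grip_width: 0.763
grip_force: 0.0
time_s: 7.2
eef_pos: [612.9, -10.6, 156.5]
ee_rot: [0.0, 0.994, -0.108, 0.004]
force: [0.4, 0.1, -0.4]
grip_width: 0.763
grip_force: 0.0
[612.94925637 -10.57751969 156.52135954] [-0.0021 -0.0881  0.0045] [-0.0021  0.0879  0.0045]
```

```bash
python3 -m jog '[[-0.001,-0.044,0,0,0,0,0.065],[0,-0.044,0,0,0,0,0.065],[0,0,0,0,0,0,0.065],[0,0,0.04,0,0,0,0.065],[0,0,0.04,0,0,0,0.065]]'
python3 -m jog '[[0,0,0.02,0,0,0,0.065],[0,0,0.01,0,0,0,0.065],[0,0,0,0,0,0,0.065],[0,0,0,0,0,0,0.065]]'
python3 - <<'E'
from h import *
s=sense();m=np.array([611,-10,33]);th=-.217;ey=np.array([-np.sin(th),np.cos(th),0])
print(s["eef_pos"],togo(m+88*ey,0,s))
E
```

```text
time_s: 7.7
eef_pos: [629.2, 75.8, 70.8]
ee_rot: [0.0, 0.994, -0.108, 0.001]
force: [0.1, -0.8, -1.1]
grip_width: 0.761
grip_force: 0.0
time_s: 8.1
eef_pos: [629.7, 75.6, 42.9]
ee_rot: [-0.0, 0.994, -0.108, 0.001]
force: [-0.1, -0.8, 0.7]
grip_width: 0.757
grip_force: 0.0
[629.69942543  75.63831293  42.85044229] [ 0.0002 -0.0003  0.0099]
```

```bash
python3 -m jog '[[0,0,0.006,0,0,0,0.065],[0,0,0.004,0,0,0,0.065],[0,0,0,0,0,0,0.065]]'
python3 -m jog '[[0,0,0,0,0,0,0.040],[0,0,0,0,0,0,0.040],[0,0,0,0,0,0,0.040],[0,0,0,0,0,0,0.040]]'
python3 -m jog '[[0,0,-0.01,0,0,0,0.040],[0,0,-0.02,0,0,0,0.040],[0,0,-0.02,0,0,0,0.040],[0,0,0,0,0,0,0.040],[0,0,0,0,0,0,0.040]]'
for i in 1 2 3; do python3 -m jog '[[0,0,0,0,0,0,0.040]]'; done | grep -E "^force|eef|width"
```

```text
time_s: 8.4
eef_pos: [628.9, 75.9, 31.5]
ee_rot: [0.0, 0.994, -0.108, -0.0]
force: [0.7, -0.1, -0.7]
grip_width: 0.762
grip_force: 0.0
time_s: 8.8
eef_pos: [629.4, 76.0, 32.4]
ee_rot: [-0.0, 0.994, -0.108, 0.001]
force: [-1.3, 0.6, 5.3]
grip_width: 0.564
grip_force: 41.7
time_s: 9.3
eef_pos: [628.6, 75.9, 81.1]
ee_rot: [0.0, 0.994, -0.108, -0.001]
force: [0.5, 0.5, -4.3]
grip_width: 0.566
grip_force: 42.5
eef_pos: [628.3, 75.9, 80.3]
force: [-0.7, -0.3, -3.7]
grip_width: 0.564
eef_pos: [628.5, 75.9, 80.5]
force: [0.2, 0.9, -5.1]
grip_width: 0.56
eef_pos: [628.8, 75.9, 81.0]
force: [-0.5, -0.8, -4.2]
grip_width: 0.566
```

About 4.3 N, so this is the heavy tin. I'll raise it well past 150 mm and check the scene.

```bash
python3 -m jog '[[0,0,-0.03,0,0,0,0.040],[0,0,-0.03,0,0,0,0.040],[0,0,-0.03,0,0,0,0.040],[0,0,-0.02,0,0,0,0.040],[0,0,-0.01,0,0,0,0.040]]' 60
python3 -m jog '[[0,0,0,0,0,0,0.040],[0,0,0,0,0,0,0.040],[0,0,0,0,0,0,0.040],[0,0,0,0,0,0,0.040]]'
python3 - <<'E'
from h import *
import cv2
a=eyes.capture("wrist");b=eyes.capture("side")[190:310,210:450]
b=cv2.resize(b,(640,320))
cv2.imwrite("pics/f.png",cv2.resize(np.hstack([a,cv2.copyMakeBorder(b,0,160,0,0,0)]),(800,300))[:,:,::-1])
E
```

```text
time_s: 10.1
eef_pos: [629.5, 75.9, 203.6]
ee_rot: [-0.0, 0.994, -0.108, 0.001]
force: [-0.3, 0.7, -4.6]
grip_width: 0.552
grip_force: 64.3
time_s: 10.5
eef_pos: [628.8, 75.9, 200.6]
ee_rot: [0.0, 0.994, -0.108, -0.001]
force: [0.6, 0.0, -5.0]
grip_width: 0.555
grip_force: 64.3
```

View pics/f.png

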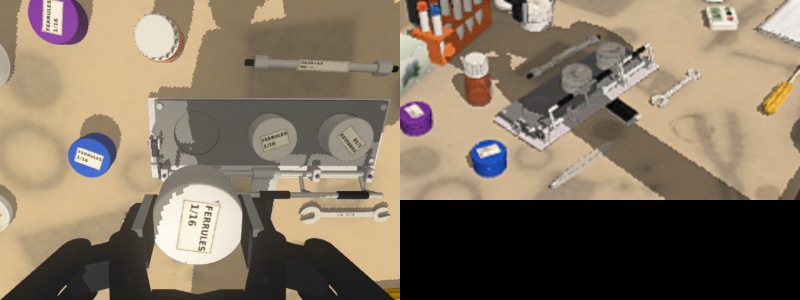

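The tin is gripped upright, with its underside at about 180 mm. The two lighter tins stand in the middle and right seats at (274,138) and (347,136), the bar is still open, and nothing else has moved. Handing in.

```bash
python3 -c "
from rig import finish_job; print(finish_job())"
```

```text
the job is handed in; nothing more can be done
None
```

I've handed the job in: the bar is latched open, and the heaviest tin (about 4.3 N, from the left seat) is held upright about 18 cm above the worktop. The two lighter tins stand in the middle and right seats; I hefted only the middle one (about 2.1 N), since the left tin was already in the full tin's weight range.

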